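# Square a test plate in the pedal jig and hold it with the spacer

## Task

Press the jig's pedal down to its stop so that it shoves the test plate against the fence, then let it spring back up. Pick up the steel spacer and slide it, upright and down to the bed, into the gap between the plate and the stop blocks on the side where it is wide enough, at the middle of that block. Finish still gripping the spacer and pushing the plate flush against the fence with it; leave the other things alone.

Things in the scene. Friction and masses are not known exactly. Their poses are not given: they have to be found in the camera images.
- jig: Fixed jig, dark metal bed. Origin on the worktop under the flush plate's centre; z up, +x to the fence (away from robot), y along it. Mm: bed top z 10, x -75..47, y +-82; fence face x 26, top z 24, 150 long; end guides' inner faces y +-71.5, top z 18; cheeks in the middle (y +-22, x -65..-29, top z 50) carry the pedal axle (along y at x -35.2, z 46).
- pedal (a joint): Pedal hinge on the jig: 0 = up (rest), grows as the pad is pressed down, 0.36 rad = at its stop. A spring brings it back: about 3 N on the pad start it, about 7 N hold it at the stop. Its 24 mm wide toe, mid-jig at bed level, then has pushed the plate to about 0.5 mm from flush.
- pedal_pad (a point): Middle of the top of the pedal's rubber pad (28 mm along jig x, 36 mm along y), at the pedal's end nearest the robot: about 61 mm to jig -x of the axle, 68 mm above the worktop when up. It sinks about 23 mm, nearly straight (within 4 mm in x), to the stop.
- block_shallow: Fixed steel stop block on the jig's bed, the shallower of two: 22 mm along jig x, 40 along y, 12 high. Origin at bed level at jig x -56 mm, y +45 or -45 mm (changes); axes as the jig's. Its face (to +x) lies 11 mm in +x of its origin. Gap from it to the flush plate: 19 mm, room for the spacer; under 13 mm before the pedal is pressed.
- block_deep: The other stop block, at the other of the two places: 31 mm along jig x, 40 along y, 12 high; its face lies 20 mm in +x of its origin. The gap from it to the flush plate is only 10 mm, too narrow for the spacer.
- plate: Loose white plastic test plate with windows, 135 x 52 x 5 mm, 30 g, flat on the jig's bed between fence and stop blocks. Origin: centre of its underside; own x along its 135 mm length, z up. Flush = touching the fence along its length: origin at jig x = 0, own x parallel to jig y. It starts 6.5 to 8 mm short of that.
- spacer: Loose plain steel spacer, 14 mm (x) by 28 mm (y) by 75 mm high, about 0.1 kg, standing upright on the worktop to the right of the jig. Origin: centre of its underside, z up. Its 14 mm fits the 19 mm gap; grip it across the 14 mm near its top, at the fine grooves 51 to 69 mm up.
- tape: Bystander: roll of pale tape lying flat, 62 mm across, 18 mm high; leave alone.
- tube: Bystander: capped sample tube lying down, 94 x 16 mm; leave alone.
- marker: Bystander: white marker pen with a black cap, 139 x 16 mm; leave alone.
- bottle: Bystander: small dropper bottle, 27 mm across, 66 mm high; leave alone.
- small_plate: Bystander: single test plate lying on the worktop, 67 x 52 x 5 mm; leave alone.
- timer: Bystander: white bench timer lying on its back, 60 x 66 x 19 mm; leave alone.

How it is judged (in metres and radians):
On the way, in this order (a step that is already met when the one before it is completed fails the run):
1. the pedal is down at its stop and the plate is up against the fence (value of joint pedal above 0.33 rad and x of plate in the frame of jig above -0.003 m), for 0.1 s.
2. the pedal is back up and the spacer is in the gripper, lifted (value of joint pedal below 0.06 rad and contact force between the fingers and spacer above 2 N and height (world z) of spacer above 0.03 m), for 0.1 s.
At the end, for the whole second after the job is handed in: Plate flat, within 2 mm of the fence, parallel within 0.03 rad; spacer gripped (over 2 N), upright within 0.12 rad, foot within 3.5 mm of the bed, within 20 mm of the middle of the shallow block along the fence, pressing the plate with over 1.5 N; pedal up; all at rest (x of plate in the frame of jig above -0.002 m and angle between the x axis of plate and the y axis of jig, either way round below 0.03 rad and contact force between the fingers and spacer above 2 N and contact force between spacer and plate above 1.5 N and value of joint pedal below 0.06 rad and angle between plate's own z axis and vertical below 0.05 rad and angle between spacer's own z axis and vertical below 0.12 rad and z of spacer in the frame of jig below 0.0135 m and x of spacer in the frame of block_shallow between 0.011 and 0.03 m and y of spacer in the frame of block_shallow between -0.02 and 0.02 m and linear speed of spacer below 0.02 m/s); the arm keeps its last pose, push and grip.
It fails at once if a bystander is moved more than 25 mm (distance of any of tape, tube, marker, bottle, small_plate, timer from where it was at the start of the episode above 0.025 m).
It also fails if it takes over 51 s, if anything falls off the work surface, if the arm or the gripper's body presses on something with over 40 N, if the wrist force passes 120 N, or if a joint passes its speed limit or range.

## Robot

A 6-joint arm with a two-finger parallel gripper is mounted at the origin on a cart in front of the work surface, level with it; the furniture and walls round the work are solid. World frame = base frame: x ahead of the robot, y to its left, z up, the work surface at z = 0. Lengths are in mm, angles in rad, forces in N, time in s.
With the tool pointing down it reaches from about 250 to 800 mm from the base axis. Payload 8.5 kg.
Tool frame: the origin (TCP) lies midway between the tips of the shut fingers; the grasp point (between the pads) lies 19 mm behind it; z points along the fingers, y is the direction in which the jaws open and shut (so a half turn about z gives the same grasp; the last joint's range is limited). The gripper opens to 85 mm and grips with 20 to 120 N. Pads are 22 mm wide; open, the fingers measure 114 mm over their backs; the gripper's body (76 mm by 85 mm) begins 54 mm behind the grasp point. The pads swing forward as they close: fully open they stand 13 mm farther back than shut.
Start: joints at [-1.235, 0.238, -0.013, 1.319, 0, 1.571], TCP at [172.984, -495.636, 231.276] pointing down, gripper open.
Joint ranges: [-2.66, 2.66], [-1.03, 1.9], [-1.14, 1.46], [-1.82, 2.27], [-1.45, 1.34], [-3.14, 3.14]. Speed limits (rad/s): [2.22, 2.22, 2.79, 3.14, 3.14, 3.14].

## Interface

Orientations are given as a unit quaternion [x, y, z, w].
In Python, from bench import robot, snapshot, calibration, recognise gives the robot as it stands.
- The arm moves only by the tool send_rows, never from a script. Its argument "targets" is a list of rows, each a list of 7 numbers: the finger opening in cm, from 0 to 8.54, then the shift along the world's x, y, z in cm, then the turn, a rotation vector about the world's x, y, z in rad. A call has 1 to 20 rows; each row shifts and turns the pose as measured when the row begins; what a row does not reach is not made up. A row lasts 1/8 s, in which the tool goes at most 62.5 mm and 10.7 degrees, less where a joint would pass 70% of its speed; a pose out of reach is approached as far as the arm can. A call is refused whole if a number of a shift passes 6.25 or a number of a turn 0.188, either way. A call with a gripper value outside its range is refused whole. The fingers move at their own pace and stop on an object; the grip force is fixed at half the most. Time passes only in rows, so rows that do not move let the fingers close. It gives the time, the measured TCP pose, the force and the opening at its end, in the units of the state.
- robot.state(): the state, without advancing time (a new reading comes with each control period).
- snapshot(name): name is "scene" or "top" or "wrist"; returns the picture (420x560x3 uint8, red, green, blue); there is no depth.
- calibration(name): a dict with "fx", "fy", "cx", "cy" (pixels), "dist_coeffs" ([k1, k2, p1, p2, k3] as OpenCV has them; the pictures are not rectified), "cam_to_world" (4x4, takes a point from camera to world coordinates). Camera axes: x right, y up, looking along -z (the intrinsics and any distortion apply to the point x, -y, -z); pixel columns grow to the right and rows downward; lengths in mm; the calibration is good to about 2 mm. A picture is of the moment at which its call begins: read the wrist's pose just before it. calibration takes no time and is no camera call; for the wrist camera it gives the pose at the moment of the call.
- robot.close_job(): hands the job in, once; it reports no verdict.
Trained networks look in the newest picture that a camera, given by its name, has taken for a name from the list of things; names that differ only in an ending like _2 or _b are one class to them, and where a whole thing is asked for, a point or a joint stands for the part that bears it (a point fixed in the world has none). Each returns a list of dicts, best first, with "score" (0 to 1); they miss things now and then, are a little off and sometimes report something else, mostly with a low value. They report only what shows in the picture. A call takes as long as a camera call.
- recognise(camera, thing): "rect" ([centre column, centre row, width, height] in pixels, round what is visible of it).
The state is a dict: "time_s": time; "joint_pos": joint angles; "qd": joint speeds; "tau": joint torques, N m; "eef_pos": TCP position; "ee_rot": TCP orientation; "force": force on the tool from outside, world axes, zero at the start; "wrist_torque": the same for the moment, N m; "opening": finger opening in mm.
Only numpy, scipy, OpenCV 4.12 (cv2) and the standard library are available. Lean on these libraries where they do the work, as an engineer would, in place of code of your own. Each camera call takes 0.05 s, during which the arm holds its last target.

## Working session

There is one attempt and no reset: what is moved stays moved. The work goes in short steps, Python scripts to look and compute and a tool call to move; the robot and the scene stay as the last step left them, time stands still between calls to the robot, and variables do not carry over. Pictures are saved under pics/ and viewed, and the job is handed in when it is done.

Besides the shell and the picture viewer there is one more tool, called after "Emit:" in YAML: its name, and indented under it one key for each argument. send_rows: Moves the arm, as the interface text tells. Its arguments: {"type":"object","properties":{"targets":{"type":"array","items":{"type":"array","items":{"type":"number"}}}},"required":["targets"]}

```bash
mkdir -p pics; ls; cat > h.py <<'E'
import numpy as np, cv2
from bench import robot, snapshot, calibration, recognise
def snap(name,fn):
    im=snapshot(name); cv2.imwrite('pics/'+fn,cv2.cvtColor(im,cv2.COLOR_RGB2BGR)); return im
def K(c): return np.array([[c['fx'],0,c['cx']],[0,c['fy'],c['cy']],[0,0,1.]]),np.array(c['dist_coeffs'],float)
def proj(c,P):
    P=np.atleast_2d(np.array(P,float)); M=np.linalg.inv(np.array(c['cam_to_world'])); q=P@M[:3,:3].T+M[:3,3]
    q=q*[1,-1,-1]; k,d=K(c); return cv2.projectPoints(q.reshape(-1,1,3),np.zeros(3),np.zeros(3),k,d)[0].reshape(-1,2)
def ray(c,uv,z):
    k,d=K(c); u=cv2.undistortPoints(np.array(uv,float).reshape(-1,1,2),k,d).reshape(-1,2)
    M=np.array(c['cam_to_world']); D=np.c_[u[:,0],-u[:,1],-np.ones(len(u))]@M[:3,:3].T; o=M[:3,3]
    return o+D*((z-o[2])/D[:,2])[:,None]
E
python3 - <<'E'
from h import *
print(robot.state())
for n in ['scene','top','wrist']:
    snap(n,n+'0.png'); c=calibration(n); print(n,c['fx'],np.round(np.array(c['cam_to_world']),3).tolist(),c['dist_coeffs'])
    for t in ['jig','pedal','spacer','plate','block_shallow','block_deep','timer','bottle','tape','tube','marker','small_plate']:
        r=recognise(n,t); print(t,[(np.round(x['rect']).tolist(),round(x['score'],2)) for x in r[:2]])
E
```

```text
pics
{'time_s': 0.0, 'joint_pos': array([-1.23499485e+00,  2.38794302e-01, -1.42689694e-02,  1.31921141e+00,
        1.34440421e-05,  1.57080832e+00]), 'qd': array([-0.00059649,  0.00020593,  0.00068157,  0.00013603,  0.00050952,
       -0.0006478 ]), 'tau': array([-9.59581012e-04, -5.38773894e+01,  3.46438408e+01,  1.84950308e-02,
        6.23299820e-05,  1.77084740e-05]), 'eef_pos': array([ 172.86392766, -495.27125146,  230.66481347]), 'ee_rot': array([ 9.85938486e-01,  1.67107017e-01, -1.16903266e-04, -7.29906996e-04]), 'force': array([-0.36475476, -0.84231871,  0.37801313]), 'wrist_torque': array([0.00494444, 0.02854344, 0.04642719]), 'opening': 85.61403163048345}
scene 467.81370136537174 [[-0.895, 0.259, -0.364, 146.772], [-0.447, -0.534, 0.718, 756.291], [-0.009, 0.805, 0.594, 722.838], [0.0, 0.0, 0.0, 1.0]] [-0.11093034  0.          0.          0.          0.        ]
jig [([272.0, 234.0, 79.0, 58.0], 0.7)]
pedal [([291.0, 221.0, 37.0, 10.0], 0.5)]
spacer [([324.0, 173.0, 10.0, 32.0], 0.61), ([262.0, 232.0, 30.0, 39.0], 0.18)]
plate [([260.0, 234.0, 29.0, 39.0], 0.94)]
block_s
[... 836 characters left out ...]
4.0, 14.0], 0.49)]
block_deep []
timer [([225.0, 145.0, 31.0, 22.0], 0.56), ([154.0, 187.0, 50.0, 27.0], 0.28)]
bottle [([422.0, 148.0, 13.0, 14.0], 0.57)]
tape [([377.0, 158.0, 28.0, 24.0], 0.62)]
tube [([166.0, 247.0, 35.0, 29.0], 0.67)]
marker [([156.0, 189.0, 51.0, 27.0], 0.86), ([338.0, 278.0, 22.0, 31.0], 0.28)]
small_plate [([336.0, 278.0, 20.0, 27.0], 0.97)]
wrist 331.9081120096805 [[0.33, 0.892, 0.308, 253.012], [-0.944, 0.312, 0.109, -469.12], [0.001, -0.326, 0.945, 373.983], [0.0, 0.0, 0.0, 1.0]] [-0.05529909  0.          0.          0.          0.        ]
jig []
pedal []
spacer []
plate []
block_shallow []
block_deep []
timer []
bottle []
tape []
tube []
marker []
small_plate []
```

```bash
python3 - <<'E'
import cv2
a=cv2.imread('pics/top0.png'); cv2.imwrite('pics/top0z.png',cv2.resize(a[110:300,130:450],None,fx=2.5,fy=2.5,interpolation=3))
a=cv2.imread('pics/top0.png'); cv2.imwrite('pics/top0j.png',cv2.resize(a[155:250,220:330],None,fx=6,fy=6,interpolation=3))
a=cv2.imread('pics/scene0.png'); cv2.imwrite('pics/scene0z.png',cv2.resize(a[130:370,130:430],None,fx=2.5,fy=2.5,interpolation=3))
from h import *
print(robot.state()['time_s'])
c=calibration('top')
print(ray(c,[[277,203],[390,204],[280,217]],0).round())
E
```

```text
1.95
[[ 556.  -11.    0.]
 [ 545. -298.    0.]
 [ 520.  -18.    0.]]
```

View pics/top0z.png

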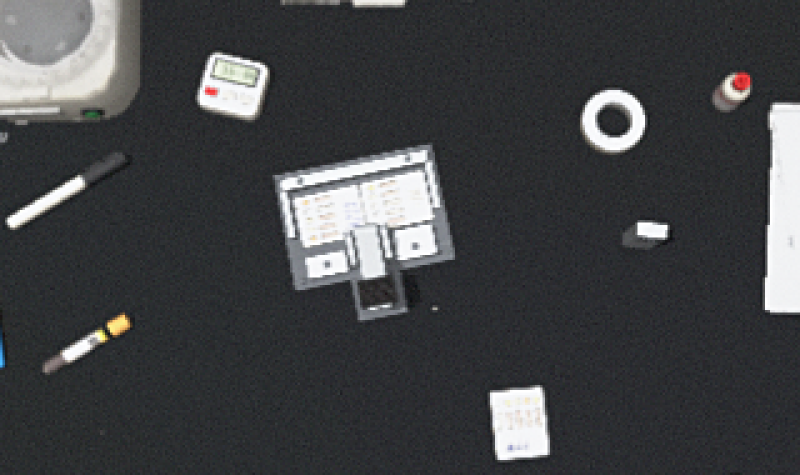

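View pics/top0j.png

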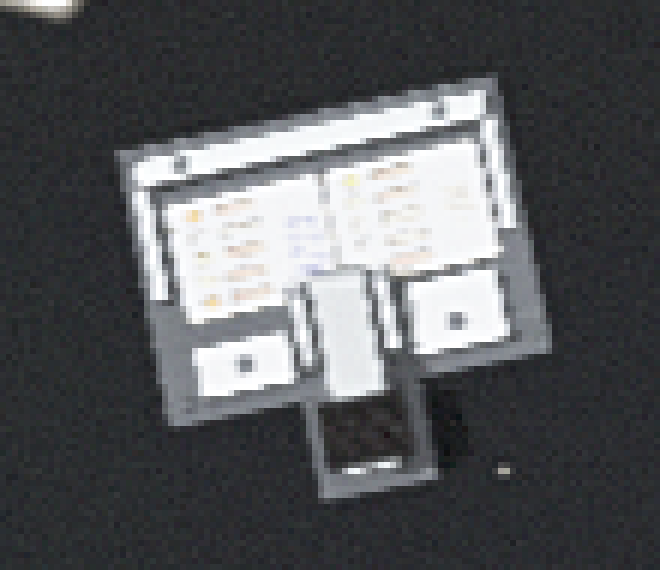

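View pics/scene0z.png

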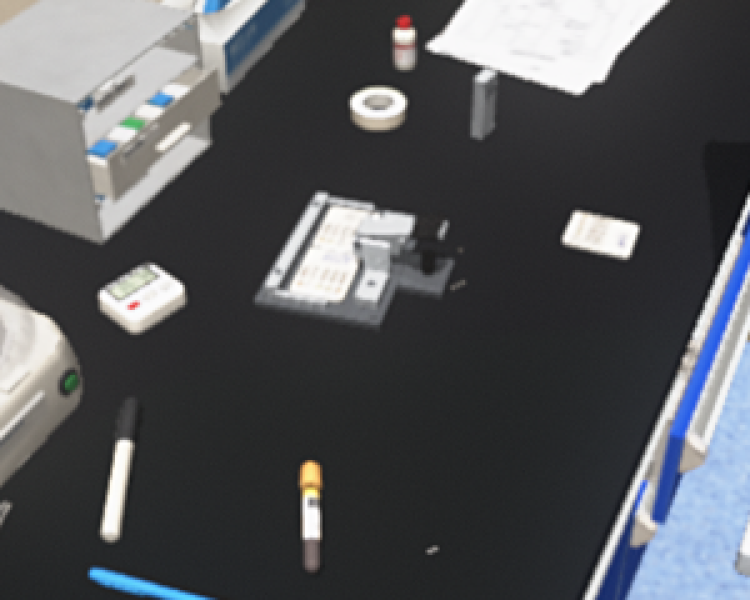

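```bash
cat >> h.py <<'E'
def fitjig(c,pts,uv,x0=(550,-11,-0.2),free_z=False):
    from scipy.optimize import least_squares
    pts=np.array(pts,float);uv=np.array(uv,float)
    def T(x):
        co,s=np.cos(x[2]),np.sin(x[2]); return np.c_[x[0]+co*pts[:,0]-s*pts[:,1],x[1]+s*pts[:,0]+co*pts[:,1],pts[:,2]]
    r=least_squares(lambda x:(proj(c,T(x))-uv).ravel(),x0,x_scale=[10,10,.1]); return r.x,r.fun.reshape(-1,2)
E
python3 - <<'E'
from h import *
c=calibration('top')
z=np.array([[120,153],[496,78],[550,350],[168,425]])/6+[220,155]-.5+1/12
print(fitjig(c,[[47,82,10],[47,-82,10],[-75,-82,10],[-75,82,10]],z))
sp=np.array([[637,222],[668,222],[668,240],[637,240]])/2.5+[130,110]-.5
print(ray(c,sp,75).round(1), ray(c,[sp.mean(0)],75))
print(ray(c,np.array([[490,390],[543,386],[550,455],[497,460],[645,120],[735,90],[610,90]])/2.5+[130,110],5).round())
E
```

```text
(array([ 5.85745692e+02, -4.82109565e+00,  1.66598766e-01]), array([[-0.31598173, -0.6825233 ],
       [-0.09779287, -0.56929648],
       [ 0.33050696,  0.62565552],
       [ 0.06761669,  0.58105665]]))
[[ 549.  -268.2   75. ]
 [ 548.2 -297.4   75. ]
 [ 531.1 -296.4   75. ]
 [ 531.9 -267.3   75. ]] [[ 540.03419696 -282.31447933   75.        ]]
[[ 394. -130.    5.]
 [ 396. -183.    5.]
 [ 329. -187.    5.]
 [ 325. -135.    5.]
 [ 664. -299.    5.]
 [ 693. -393.    5.]
 [ 697. -264.    5.]]
```

Emit:
send_rows:
  targets:
    - [0, 3.2, 4.3, 0, 0, 0, 0.117]
    - [0, 3.2, 4.3, 0, 0, 0, 0.117]
    - [0, 3.2, 4.3, 0, 0, 0, 0.117]
    - [0, 3.2, 4.3, 0, 0, 0, 0.117]
    - [0, 3.2, 4.3, 0, 0, 0, 0.117]
    - [0, 3.2, 4.3, 0, 0, 0, 0.117]
    - [0, 3.2, 4.3, 0, 0, 0, 0.117]
    - [0, 3.2, 4.3, 0, 0, 0, 0.117]
    - [0, 3.2, 4.3, 0, 0, 0, 0.117]
    - [0, 3.2, 4.3, 0, 0, 0, 0.117]
    - [0, 3.2, 4.3, 0, 0, 0, 0.117]
    - [0, 3.2, 4.3, 0, 0, 0, 0.117]

```text
time_s: 3.45
eef_pos: [565.6, 34.9, 232.4]
ee_rot: [0.63, 0.777, 0.002, 0.003]
force: [0.8, -0.7, -0.1]
opening: 0.1
```

```bash
python3 - <<'E'
from h import *
import json
c=calibration('wrist'); a=snap('wrist','w1.png')
json.dump({k:np.array(v).tolist() for k,v in c.items()},open('w1.json','w'))
print(robot.state()['eef_pos'],np.round(c['cam_to_world'],2))
a=cv2.imread('pics/w1.png'); cv2.imwrite('pics/w1z.png',cv2.resize(a,(800,600),interpolation=3))
x=(586,-5,.1666)
J=np.array([[47,82,10],[47,-82,10],[-75,-82,10],[-75,82,10],[-45,65,22],[-45,25,22],[-36,-25,22],[-36,-65,22]]);co,s=np.cos(x[2]),np.sin(x[2])
print(proj(c,np.c_[x[0]+co*J[:,0]-s*J[:,1],x[1]+s*J[:,0]+co*J[:,1],J[:,2]])/.7)
E
```

```text
[569.09588731  39.526788   231.63775582] [[ 9.8000e-01 -1.9000e-01 -7.0000e-02  5.4791e+02]
 [ 2.1000e-01  9.2000e-01  3.2000e-01  1.1600e+02]
 [ 1.0000e-02 -3.3000e-01  9.4000e-01  3.7501e+02]
 [ 0.0000e+00  0.0000e+00  0.0000e+00  1.0000e+00]]
[[476.95186225 202.32164626]
 [458.94132064 391.90354608]
 [319.34902105 387.1512955 ]
 [316.711021   195.65987824]
 [354.67216397 222.15040867]
 [353.99572071 273.80394209]
 [364.44095835 333.92595898]
 [363.58545825 378.01840356]]
```

View pics/w1z.png

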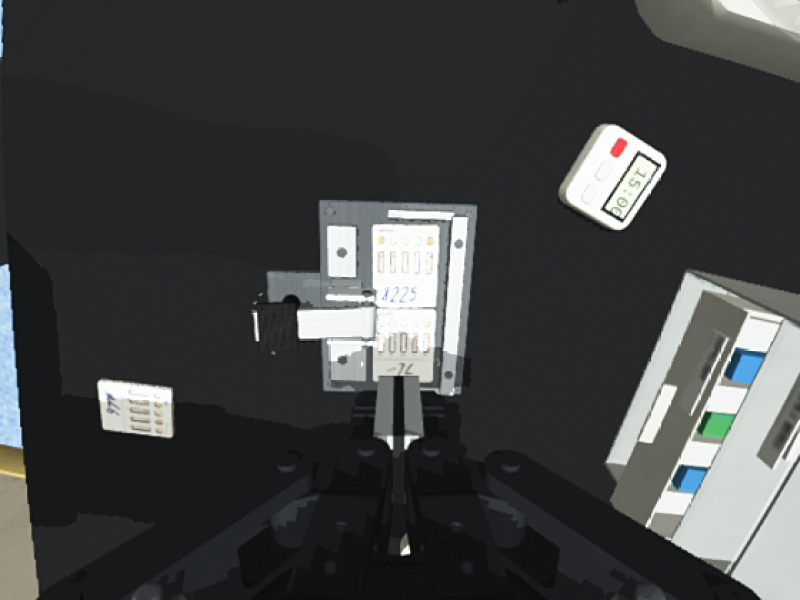

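```bash
python3 - <<'E'
from h import *
import json
c=json.load(open('w1.json'))
uv=np.array([[477,205],[320,201],[324.5,390],[328.5,226],[355,226],[356,277],[329,277]])*.7
P=[[47,82,10],[-75,82,10],[-75,-82,10],[-67,65,22],[-45,65,22],[-45,25,22],[-67,25,22]]
x,r=fitjig(c,P,uv,(586,-5,.167)); print(x,r.round(1))
a=cv2.imread('pics/w1.png'); cv2.imwrite('pics/w1j.png',cv2.resize(a[130:280,170:350],None,fx=4.4,fy=4,interpolation=3)[:600])
co,s=np.cos(x[2]),np.sin(x[2]);print('pad',x[0]-96*co,x[1]-96*s, proj(c,[[x[0]-96*co,x[1]-96*s,68]])/.7)
print(robot.state()['eef_pos'],robot.state()['ee_rot'])
E
```

```text
[ 5.88956343e+02 -6.83777838e+00  1.83000588e-01] [[ 1.  -0.4]
 [-1.1 -0.4]
 [-0.4  0.6]
 [-0.9 -0.2]
 [ 1.2  0.2]
 [ 0.6  0.5]
 [-0.4  0.1]]
pad 494.5593443535361 -24.30794214237478 [[279.19137848 328.77793081]]
[569.09588731  39.526788   231.63775582] [0.62659983 0.77932751 0.00388733 0.00248483]
```

View pics/w1j.png

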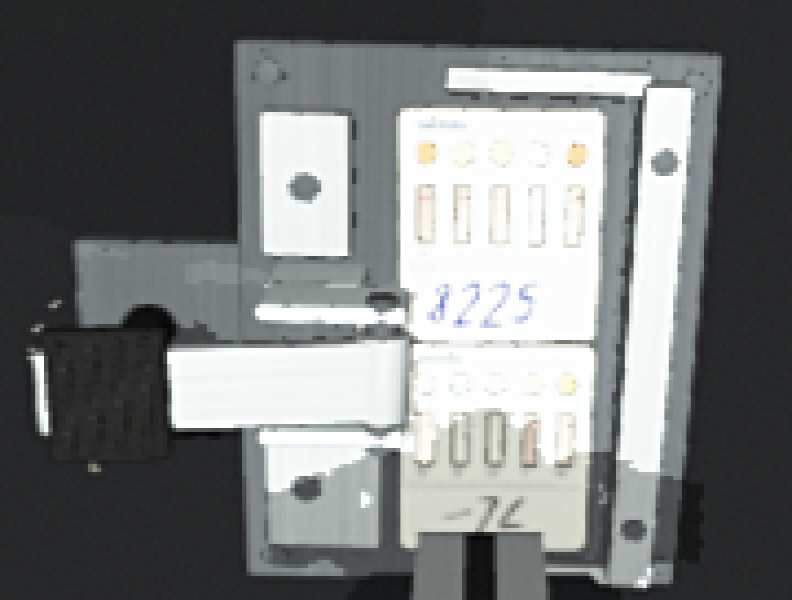

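Emit:
send_rows:
  targets:
    - [0, -1.9, -1.6, -2.9, 0, 0, -0.01]
    - [0, -1.9, -1.6, -2.9, 0, 0, -0.01]
    - [0, -1.9, -1.6, -2.9, 0, 0, -0.01]
    - [0, -1.8, -1.5, -2.9, 0, 0, -0.01]
    - [0, 0, 0, -1.5, 0, 0, 0]
    - [0, 0, 0, 0, 0, 0, 0]

```text
time_s: 4.25
eef_pos: [492.8, -22.3, 96.3]
ee_rot: [0.641, 0.768, 0.004, 0.003]
force: [0.1, -0.4, 0.2]
opening: -0.1
```

Emit:
send_rows:
  targets:
    - [0, 0.1, -0.1, -1.3, 0, 0, 0]
    - [0, 0, 0, -1.3, 0, 0, 0]
    - [0, 0, 0, -0.6, 0, 0, 0]
    - [0, 0, 0, -0.6, 0, 0, 0]
    - [0, 0, 0, -0.6, 0, 0, 0]

```text
time_s: 4.88
eef_pos: [494.6, -23.3, 51.3]
ee_rot: [0.64, 0.768, 0.004, 0.003]
force: [-4.7, -1.2, 7.0]
opening: 0.2
```

Emit:
send_rows:
  targets:
    - [0, 0, 0, -0.4, 0, 0, 0]
    - [0, 0, 0, -0.4, 0, 0, 0]
    - [0, 0, 0, -0.3, 0, 0, 0]

```text
time_s: 5.25
eef_pos: [494.9, -23.4, 44.2]
ee_rot: [0.64, 0.768, 0.005, 0.005]
force: [-19.7, -0.0, 57.6]
opening: 0.2
```

```bash
python3 - <<'E'
from h import *
snap('top','top1.png'); a=cv2.imread('pics/top1.png'); cv2.imwrite('pics/top1j.png',cv2.resize(a[155:250,220:330],None,fx=6,fy=6,interpolation=3))
print(robot.state()['force'],robot.state()['eef_pos'])
E
```

```text
[-17.45894488   0.69675148  49.81964073] [494.89335108 -23.38272193  44.40626001]
```

View pics/top1j.png

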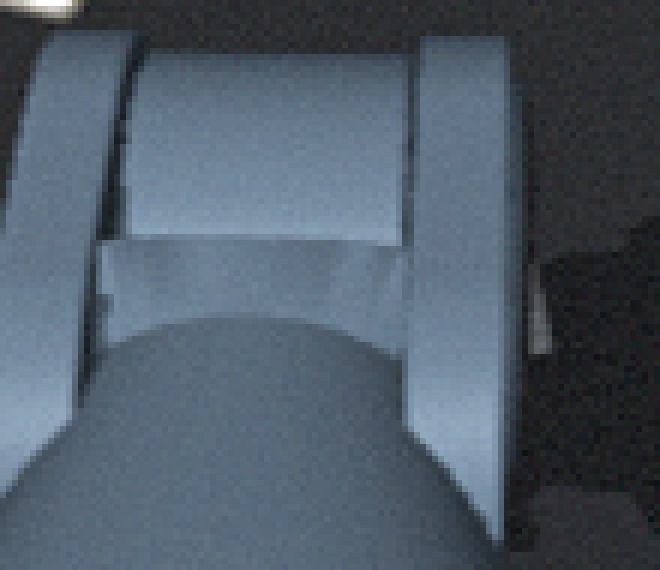

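The arm hides the jig in that view, but the force jump at z 44 shows the pedal is at its stop. I'll release it slowly and move toward the spacer.

Emit:
send_rows:
  targets:
    - [0, 0, 0, 0, 0, 0, 0]
    - [0, 0, 0, 0.8, 0, 0, 0]
    - [0, 0, 0, 1.2, 0, 0, 0]
    - [0, 0, 0, 1.5, 0, 0, 0]
    - [0, 0, 0, 3, 0, 0, 0]
    - [0, 0, 0, 5, 0, 0, 0]
    - [5, 0.3, -3, 3, 0, 0, 0]
    - [8.5, 0.5, -5, 1, 0, 0, -0.04]
    - [8.5, 0.5, -5, 0, 0, 0, -0.04]
    - [8.5, 0.5, -4, 0, 0, 0, -0.04]
    - [8.5, 0, 0, 0, 0, 0, -0.04]

```text
time_s: 6.68
eef_pos: [514.4, -197.9, 208.9]
ee_rot: [0.7, 0.714, 0.006, 0.008]
force: [-0.2, -0.4, 0.1]
opening: 85.1
```

```bash
python3 - <<'E'
from h import *
import json
c=calibration('wrist'); snap('wrist','w2.png')
json.dump({k:np.array(v).tolist() for k,v in c.items()},open('w2.json','w'))
snap('top','top2.png')
print(robot.state()['eef_pos'],robot.state()['ee_rot'],robot.state()['force'])
a=cv2.imread('pics/w2.png'); cv2.imwrite('pics/w2z.png',cv2.resize(a,(800,600),interpolation=3))
a=cv2.imread('pics/top2.png'); cv2.imwrite('pics/top2j.png',cv2.resize(a[155:250,220:330],None,fx=6,fy=6,interpolation=3))
cv2.imwrite('pics/top2s.png',cv2.resize(a[170:240,350:440],None,fx=8,fy=8,interpolation=3))
E
```

```text
[ 514.04612164 -196.08102667  208.86940065] [0.69916027 0.71489702 0.00630978 0.00757285] [ 0.07208338  0.16581414 -0.13170445]
```

View pics/w2z.png

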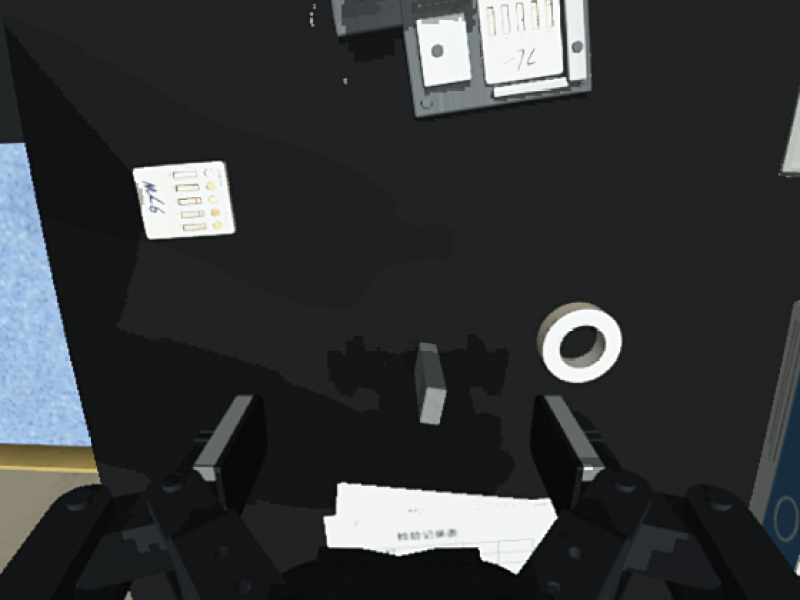

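View pics/top2j.png

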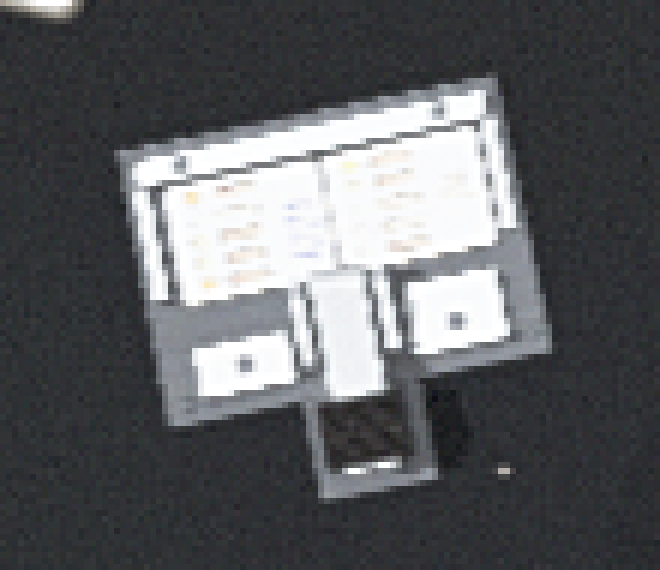

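View pics/top2s.png

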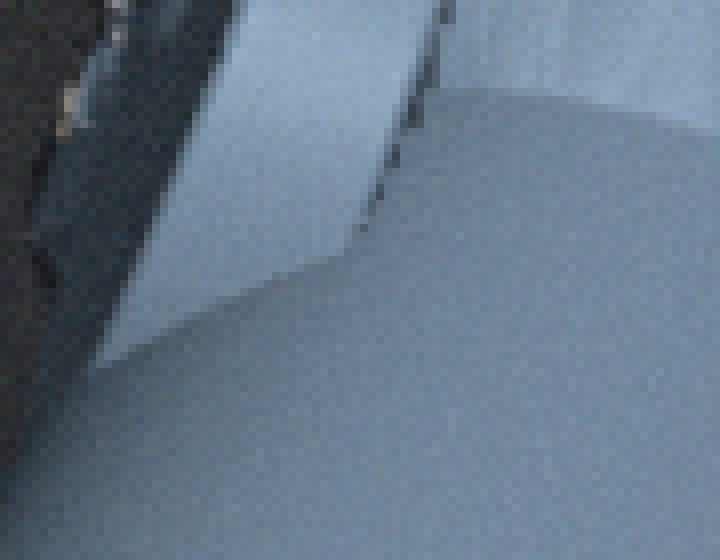

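```bash
python3 - <<'E'
from h import *
a=cv2.imread('pics/w2.png'); cv2.imwrite('pics/w2s.png',cv2.resize(a[230:310,270:340],None,fx=7.5,fy=7.5,interpolation=3))
E
```

```text
(no output)
```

View pics/w2s.png

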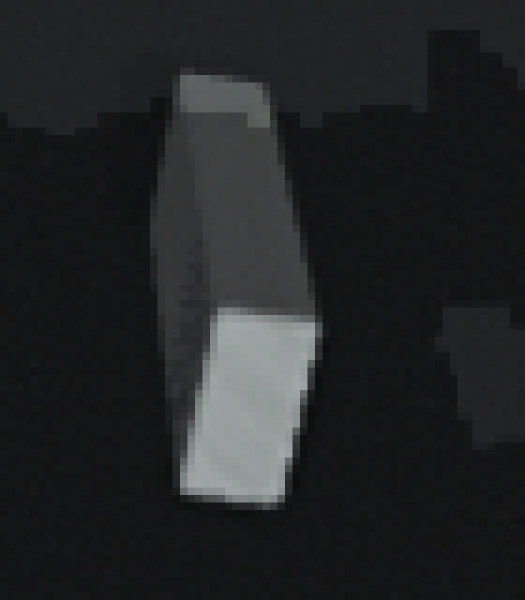

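```bash
python3 - <<'E'
from h import *
import json
from scipy.spatial.transform import Rotation as R
c=json.load(open('w2.json'))
uv=np.array([[216,308],[320,320],[283,508],[182,494]])/7.5+[270,230]-.5+.07
p=ray(c,uv,75); print(p.round(1),p.mean(0))
print(p[1]-p[0],p[2]-p[1],p[2]-p[3],p[3]-p[0])
for i,j in((0,1),(3,2),(3,0),(2,1)): d=p[j]-p[i]; print(np.arctan2(d[1],d[0]),np.hypot(*d[:2]))
s=robot.state(); M=R.from_quat(s['ee_rot']); print(M.as_matrix().round(4))
# rotation to target phi, tilt zero
for phi in (1.5,1.57,1.6):
  T=np.array([[np.cos(phi),np.sin(phi),0],[np.sin(phi),-np.cos(phi),0],[0,0,-1.]]); print(phi,(R.from_matrix(T)*M.inv()).as_rotvec().round(3))
# check bottom corners
print(ray(c,np.array([[178,72],[270,85]])/7.5+[270,230]-.5,0))
E
```

```text
[[ 537.8 -269.9   75. ]
 [ 551.1 -271.6   75. ]
 [ 547.8 -299.4   75. ]
 [ 534.6 -297.3   75. ]] [ 542.82518219 -284.55009954   75.        ]
[13.22966181 -1.62130155  0.        ] [ -3.27167175 -27.82952439   0.        ] [13.24458972 -2.06766747  0.        ] [ -3.28659965 -27.38315848   0.        ]
-0.1219424475059215 13.328637230483045
-0.15486409725984182 13.405014193783577
1.4513450577996774 27.579686462388125
1.4537722887755775 28.02117527678549
[[-0.0222  0.9996  0.0197]
 [ 0.9998  0.0223 -0.0016]
 [-0.002   0.0196 -0.9998]]
1.5 [ 0.002  0.02  -0.093]
1.57 [ 0.002  0.02  -0.023]
1.6 [0.001 0.02  0.007]
[[ 537.63610155 -270.81781849    0.        ]
 [ 551.96602095 -272.85849772    0.        ]]
```

Emit:
send_rows:
  targets:
    - [8.5, 1.0, -3.0, -2.4, 0, 0.007, -0.048]
    - [8.5, 1.0, -3.0, -2.4, 0, 0.007, -0.048]
    - [8.5, 0.9, -2.8, -2.4, 0, 0.007, -0.048]
    - [8.5, 0, 0, -1.5, 0, 0, 0]
    - [8.5, 0, 0, 0, 0, 0, 0]
    - [8.5, 0, 0, 0, 0, 0, 0]

```text
time_s: 7.52
eef_pos: [544.3, -282.2, 120.8]
ee_rot: [0.746, 0.665, -0.001, 0.001]
force: [0.7, 0.2, 1.2]
opening: 84.8
```

```bash
python3 - <<'E'
from h import *
from scipy.spatial.transform import Rotation as R
s=robot.state(); M=R.from_quat(s['ee_rot']).as_matrix();print(s['eef_pos'],M[:,2],np.arctan2(M[1,0],M[0,0]))
c=calibration('wrist');snap('wrist','w3.png')
a=cv2.imread('pics/w3.png'); cv2.imwrite('pics/w3z.png',cv2.resize(a,(800,600),interpolation=3))
print(proj(c,[[543,-284.5,75]])/.7)
import json; json.dump({k:np.array(v).tolist() for k,v in c.items()},open('w3.json','w'))
E
```

```text
[ 544.32278639 -282.15786018  120.8141236 ] [-0.00111183 -0.00236501 -0.99999659] 1.4561157780088783
[[393.8531635  345.83903231]]
```

View pics/w3z.png

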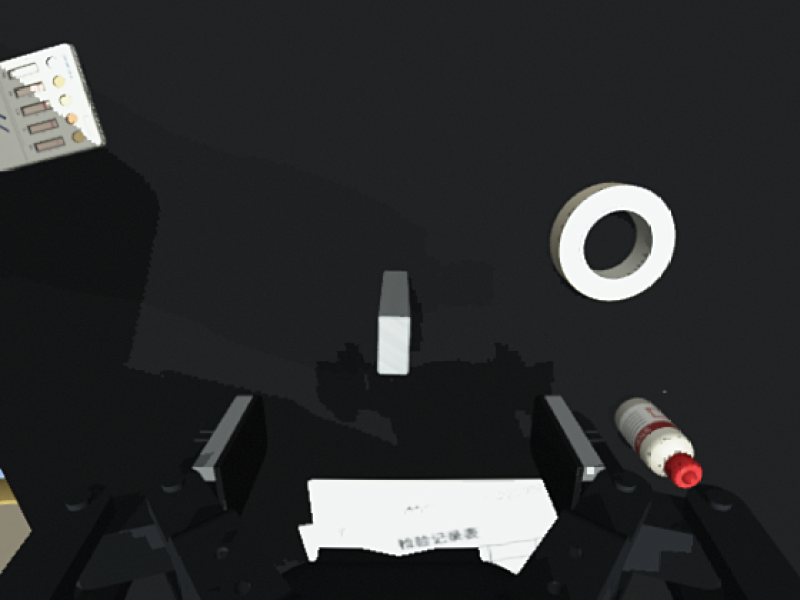

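Emit:
send_rows:
  targets:
    - [8.5, -0.1, -0.2, -2.2, 0, 0, 0]
    - [8.5, 0, 0, -2.2, 0, 0, 0]
    - [8.5, 0, 0, -2.0, 0, 0, 0]
    - [8.5, 0, 0, -1.2, 0, 0, 0]
    - [8.5, 0, 0, 0, 0, 0, 0]
    - [8.5, 0, 0, 0, 0, 0, 0]

```text
time_s: 8.32
eef_pos: [546.3, -282.6, 50.0]
ee_rot: [0.745, 0.667, 0.001, 0.005]
force: [0.3, 0.5, -0.5]
opening: 84.9
```

Emit:
send_rows:
  targets:
    - [8.5, -0.3, -0.15, -0.9, 0.006, 0.008, 0]
    - [8.5, 0, 0, 0, 0, 0, 0]
    - [8.5, 0, 0, 0, 0, 0, 0]

```text
time_s: 8.7
eef_pos: [543.8, -284.7, 41.7]
ee_rot: [0.745, 0.667, 0.0, 0.001]
force: [0.1, 0.6, 0.1]
opening: 85.5
```

Emit:
send_rows:
  targets:
    - [1.0, 0, 0, 0, 0, 0, 0]
    - [1.0, 0, 0, 0, 0, 0, 0]
    - [1.0, 0, 0, 0, 0, 0, 0]
    - [1.0, 0, 0, 0, 0, 0, 0]
    - [1.0, 0, 0, 0, 0, 0, 0]
    - [1.0, 0, 0, 0, 0, 0, 0]
    - [1.0, 0, 0, 0, 0, 0, 0]
    - [1.0, 0, 0, 0, 0, 0, 0]

```text
time_s: 9.7
eef_pos: [543.8, -284.7, 41.9]
ee_rot: [0.745, 0.667, 0.0, 0.001]
force: [0.6, 0.7, -0.1]
opening: 13.2
```

Emit:
send_rows:
  targets:
    - [0, 0, 0, 2, 0, 0, 0]
    - [0, 0, 0, 4, 0, 0, 0]
    - [0, 0, 0, 4, 0, 0, 0]
    - [0, 0, 2.5, 1.5, 0, 0, 0.03]
    - [0, 0, 4.5, 0, 0, 0, 0.045]
    - [0, 0, 4.5, 0, 0, 0, 0.045]
    - [0, 0, 4.5, 0, 0, 0, 0.045]
    - [0, 0, 4.5, 0, 0, 0, 0.045]
    - [0, 0, 4.5, 0, 0, 0, 0.045]
    - [0, 0, 3.5, 0, 0, 0, 0.035]
    - [0, 0, 1.0, 0, 0, 0, 0]
    - [0, 0, 0, 0, 0, 0, 0]

```text
time_s: 11.2
eef_pos: [535.9, 27.4, 154.0]
ee_rot: [0.633, 0.774, -0.002, -0.004]
force: [0.5, -0.4, -0.6]
opening: 13.4
```

```bash
python3 - <<'E'
from h import *
from scipy.spatial.transform import Rotation as R
s=robot.state(); M=R.from_quat(s['ee_rot']).as_matrix();print(s['eef_pos'],M[:,2],np.arctan2(M[1,0],M[0,0]),s['opening'],s['force'])
c=calibration('wrist');snap('wrist','w4.png')
a=cv2.imread('pics/w4.png'); cv2.imwrite('pics/w4z.png',cv2.resize(a,(800,600),interpolation=3))
import json; json.dump({k:np.array(v).tolist() for k,v in c.items()},open('w4.json','w'))
E
```

```text
[535.89143801  27.42226992 154.01111223] [-0.00789689  0.00185584 -0.9999671 ] 1.7702524155257153 13.404593558843482 [ 0.48113964 -0.36783726 -0.6000211 ]
```

View pics/w4z.png

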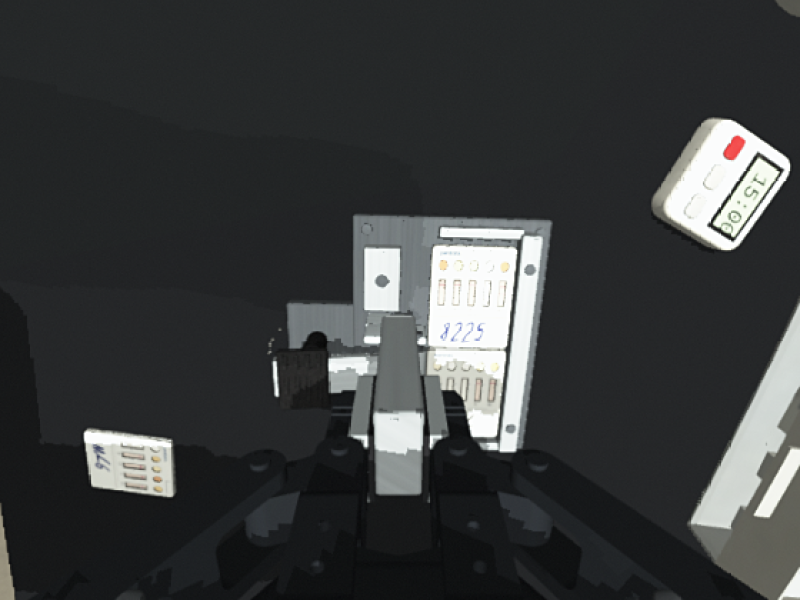

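```bash
python3 - <<'E'
from h import *
a=cv2.imread('pics/w4.png'); cv2.imwrite('pics/w4j.png',cv2.resize(a[140:260,240:395],None,fx=5,fy=5,interpolation=3))
E
```

```text
(no output)
```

View pics/w4j.png

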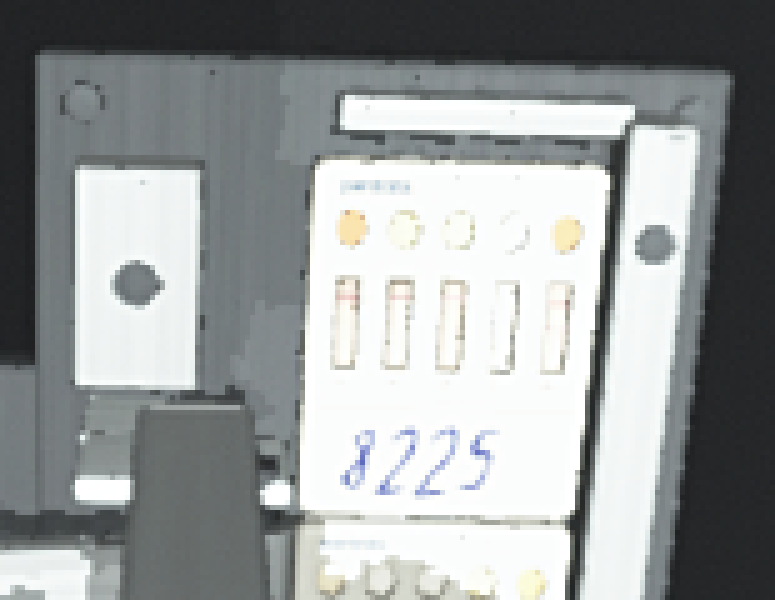

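```bash
python3 - <<'E'
from h import *
import json
c=json.load(open('w4.json'))
f=lambda z:np.array(z,float)/5+[240,140]-.5+.1
P=[[47,82,10],[-75,82,10],[-67,65,22],[-45,65,22],[-45,25,22],[-67,25,22]]
uv=f([[732,75],[38,53],[76,165],[203,165],[197,387],[76,387]])
x,r=fitjig(c,P,uv,(586,-5,.167)); print(x,r.round(1))
co,s=np.cos(x[2]),np.sin(x[2])
inv=lambda p:np.c_[(p[:,0]-x[0])*co+(p[:,1]-x[1])*s,-(p[:,0]-x[0])*s+(p[:,1]-x[1])*co]
print('plate',inv(ray(c,f([[317,160],[300,515],[610,165],[573,520]]),15)))
print('block',inv(ray(c,f([[203,165],[197,387]]),22)))
foot=ray(c,f([[143,405],[245,405]]),112.2);print('foot',foot,inv(foot))
print('target world',[x[0]-36*co-45*s,x[1]-36*s+45*co])
print('TCP in jig',inv(np.array([[535.9,27.4]])), proj(c,[[535.9,27.4,154]])/.7)
E
```

```text
[ 5.87878808e+02 -6.84531472e+00  1.71296953e-01] [[ 1.2 -0.3]
 [-0.8 -0.4]
 [-0.3 -0.2]
 [ 0.4  0.5]
 [ 0.2  0.7]
 [-0.6 -0. ]]
plate [[-25.64547942  65.40484215]
 [-25.29579927  -1.52101019]
 [ 25.11927854  66.17578674]
 [ 25.55844599  -0.99007846]]
block [[-45.31097139  65.43476164]
 [-45.16650627  25.65412366]]
foot [[527.25969149  39.24292646 112.2       ]
 [539.1327726   41.68455945 112.2       ]] [[-51.87570311  55.74688013]
 [-39.76018839  56.12888773]]
target world [np.float64(544.7349641822018), np.float64(31.359511832208533)]
TCP in jig [[-45.38060043  42.60444963]] [[396.87568547 394.36597382]]
```

Emit:
send_rows:
  targets:
    - [0, 0.5, 0.2, -1.5, -0.001, -0.004, -0.014]
    - [0, 0.4, 0.2, -2.0, -0.001, -0.004, -0.014]
    - [0, 0, 0, -1.8, 0, 0, 0]
    - [0, 0, 0, -1.5, 0, 0, 0]
    - [0, 0, 0, 0, 0, 0, 0]
    - [0, 0, 0, 0, 0, 0, 0]

```text
time_s: 12.0
eef_pos: [545.2, 24.2, 84.2]
ee_rot: [0.648, 0.761, -0.0, 0.001]
force: [0.3, 0.0, -0.9]
opening: 13.2
```

```bash
cat > look.py <<'E'
import sys
from h import *
from scipy.spatial.transform import Rotation as R
import json
n=sys.argv[1]
s=robot.state(); M=R.from_quat(s['ee_rot']).as_matrix();print(s['time_s'],s['eef_pos'],M[:,2],np.arctan2(M[1,0],M[0,0]),s['opening'],s['force'])
c=calibration('wrist');a=snap('wrist',n+'.png')
x=(587.9,-6.8,.171); co,sn=np.cos(x[2]),np.sin(x[2])
d=s['eef_pos']-np.array([x[0],x[1],0]); print('jig xy',d[0]*co+d[1]*sn,-d[0]*sn+d[1]*co)
json.dump({k:np.array(v).tolist() for k,v in c.items()},open(n+'.json','w'))
a=a[:,:,::-1]
cv2.imwrite('pics/'+n+'z.png',cv2.resize(a,(800,600),interpolation=3))
cv2.imwrite('pics/'+n+'j.png',cv2.resize(a[140:260,210:365],None,fx=5,fy=5,interpolation=3))
E
python3 look.py w5
```

```text
12.0 [545.17609665  24.16293936  84.162666  ] [ 4.78571174e-04 -1.54577586e-03 -9.99998691e-01] 1.73097193468851 13.190825416955525 [ 0.26070905  0.00624658 -0.90186057]
jig xy -36.831882352222166 37.781582472682366
```

View pics/w5z.png

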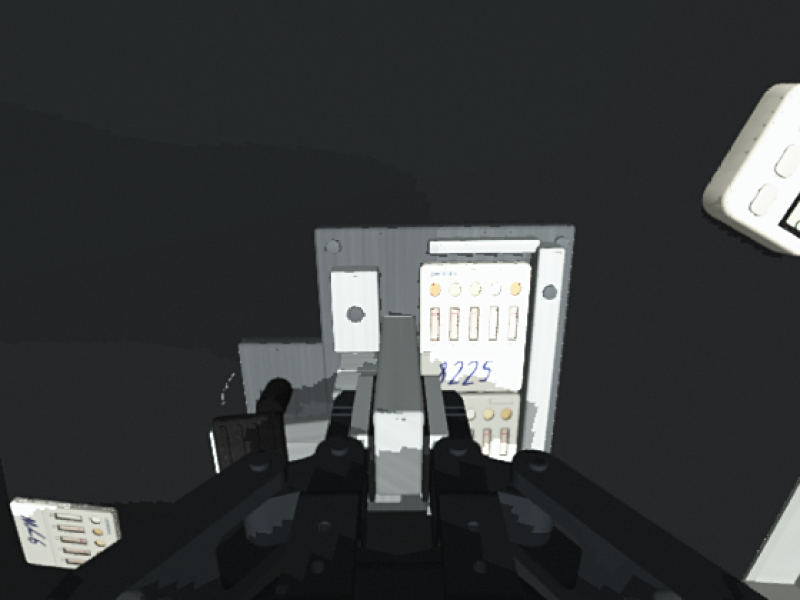

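View pics/w5j.png

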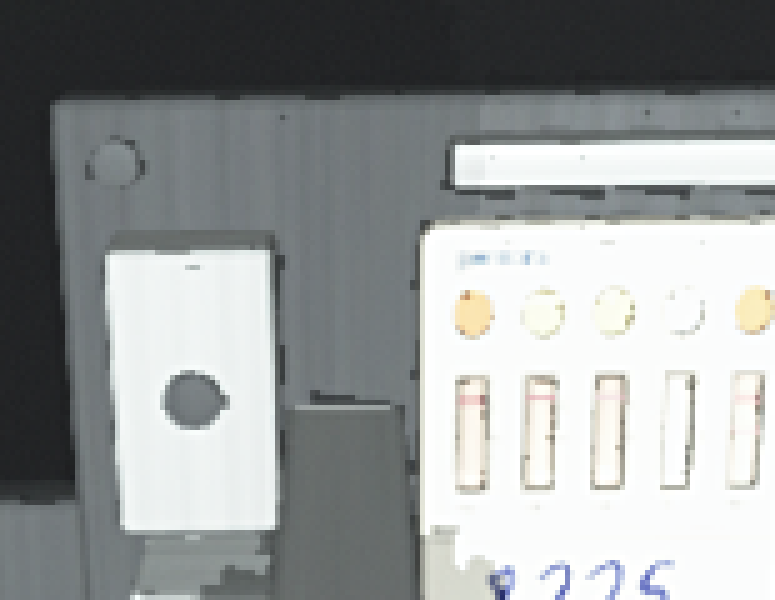

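```bash
cat > an.py <<'E'
from h import *
import json
def an(n,blk,bed,foot,footz,plate,off=(210,140)):
    c=json.load(open(n+'.json'))
    f=lambda z:np.array(z,float)/5+off-.5+.1
    uv=np.r_[f(blk),f(bed)]
    P=[[-67,65,22],[-45,65,22],[-45,25,22],[-67,25,22],[-75,82,10],[47,82,10]][:len(uv)]
    x,r=fitjig(c,P,uv,(588,-7,.17)); print(x,r.round(1).tolist())
    co,s=np.cos(x[2]),np.sin(x[2])
    inv=lambda p:np.c_[(p[:,0]-x[0])*co+(p[:,1]-x[1])*s,-(p[:,0]-x[0])*s+(p[:,1]-x[1])*co].round(1).tolist()
    print('plate',inv(ray(c,f(plate),15)),'foot',inv(ray(c,f(foot),footz)),'block',inv(ray(c,f(blk),22)))
    return x
E
python3 - <<'E'
from an import *
an('w5',[[107,252],[273,250],[276,528],[122,530]],[[55,103],np.array([574,227])*3.5-np.array([1050,700])],[[290,407],[402,405]],42.3,[[422,225],[420,520]])
E
```

```text
[ 5.87622303e+02 -7.16179899e+00  1.69273723e-01] [[-1.0, -0.5], [0.2, -0.4], [0.9, 1.0], [-0.7, 0.8], [-1.7, -0.4], [2.4, 0.1]]
plate [[-25.8, 66.0], [-25.8, 23.6]] foot [[-42.6, 51.0], [-29.2, 51.1]] block [[-66.3, 64.7], [-45.1, 64.7], [-45.6, 25.8], [-66.5, 25.6]]
```

Emit:
send_rows:
  targets:
    - [0, -0.1, 0.7, 0, 0, 0, 0.01]
    - [0, 0, 0, -0.6, 0, 0, 0]
    - [0, 0, 0, -0.6, 0, 0, 0]
    - [0, 0, 0, 0, 0, 0, 0]
    - [0, 0, 0, 0, 0, 0, 0]

```text
time_s: 12.68
eef_pos: [544.7, 31.8, 72.5]
ee_rot: [0.644, 0.765, 0.0, 0.001]
force: [-0.5, 0.1, -0.8]
opening: 13.2
```

```bash
python3 look.py w6
```

```text
12.675 [544.68591104  31.81995609  72.45913113] [ 0.0023596  -0.00147245 -0.99999613] 1.7420695113760338 13.20588257033229 [-0.52038071  0.05649296 -0.83741652]
jig xy -36.011940577835496 45.410336143382565
```

View pics/w6j.png

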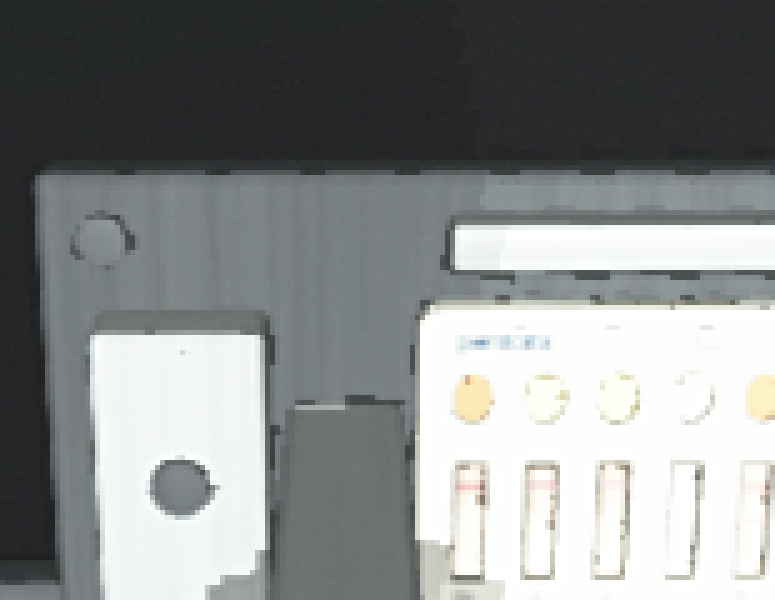

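Emit:
send_rows:
  targets:
    - [0, 0, 0, -0.5, 0, 0, 0]
    - [0, 0, 0, -0.5, 0, 0, 0]
    - [0, 0, 0, -0.3, 0, 0, 0]
    - [0, 0, 0, 0, 0, 0, 0]

```text
time_s: 13.22
eef_pos: [544.6, 31.7, 58.5]
ee_rot: [0.644, 0.765, 0.0, 0.001]
force: [0.9, 0.5, -1.2]
opening: 13.6
```

Emit:
send_rows:
  targets:
    - [0, 0, 0, -0.35, 0, 0, 0]
    - [0, 0, 0, -0.2, 0, 0, 0]
    - [0, 0, 0, 0, 0, 0, 0]

```text
time_s: 13.6
eef_pos: [544.7, 31.7, 52.7]
ee_rot: [0.644, 0.765, 0.0, 0.001]
force: [0.3, -0.3, -0.9]
opening: 13.1
```

```bash
python3 look.py w7
```

```text
13.6 [544.7027478   31.68974437  52.67695678] [ 0.00239179 -0.0014745  -0.99999605] 1.7417939315900135 13.118547700289945 [ 0.3163416  -0.3329647  -0.89074614]
jig xy -36.01750723298991 45.279158478205886
```

View pics/w7j.png

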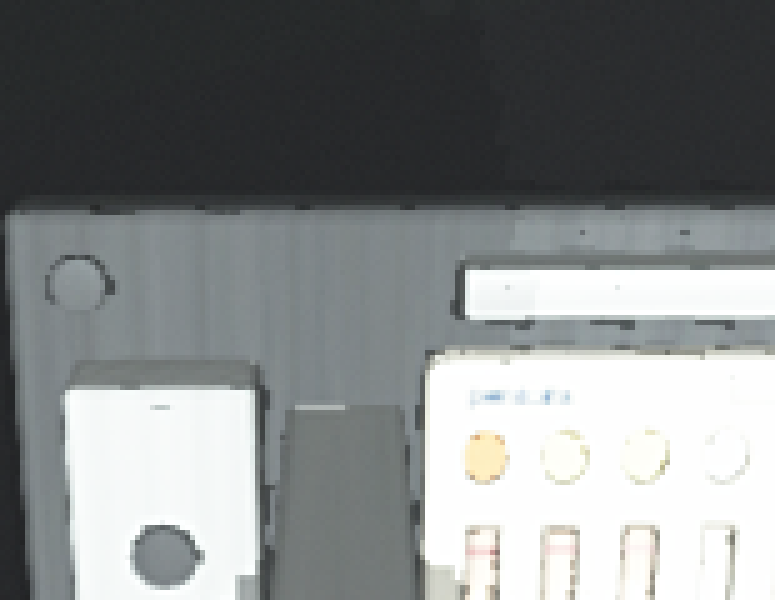

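Emit:
send_rows:
  targets:
    - [0, 0, 0, -0.12, 0, 0, 0]
    - [0, 0, 0, 0, 0, 0, 0]

```text
time_s: 13.9
eef_pos: [545.1, 31.7, 51.9]
ee_rot: [0.644, 0.765, 0.001, 0.002]
force: [0.2, -1.1, -1.2]
opening: 13.1
```

Emit:
send_rows:
  targets:
    - [0, 0.15, 0.026, 0, 0, 0, 0]
    - [0, 0.12, 0.02, 0, 0, 0, 0]
    - [0, 0, 0, 0, 0, 0, 0]

```text
time_s: 14.28
eef_pos: [547.0, 32.0, 51.8]
ee_rot: [0.644, 0.765, -0.0, 0.001]
force: [-2.3, -0.7, 1.8]
opening: 13.2
```

Emit:
send_rows:
  targets:
    - [0, 0.12, 0.02, 0, 0, 0, 0]
    - [0, 0, 0, 0, 0, 0, 0]

```text
time_s: 14.52
eef_pos: [547.1, 32.1, 51.8]
ee_rot: [0.644, 0.765, -0.001, 0.001]
force: [-1.8, -1.2, 1.0]
opening: 13.0
```

Emit:
send_rows:
  targets:
    - [0, 0.15, 0.026, 0, 0, 0, 0]
    - [0, 0.15, 0.026, 0, 0, 0, 0]

```text
time_s: 14.78
eef_pos: [547.5, 32.2, 51.9]
ee_rot: [0.644, 0.765, -0.003, -0.001]
force: [-8.4, -2.3, 9.3]
opening: 13.0
```

Emit:
send_rows:
  targets:
    - [0, 0, 0, 0.1, 0, 0, 0]
    - [0, 0.15, 0.026, 0.03, 0, 0, 0]
    - [0, 0.15, 0.026, 0, 0, 0, 0]

```text
time_s: 15.15
eef_pos: [547.8, 32.2, 51.9]
ee_rot: [0.644, 0.765, -0.005, -0.003]
force: [-8.4, -2.2, 8.0]
opening: 13.2
```

```bash
python3 look.py w8
```

```text
15.15 [547.76962718  32.24085148  51.88499841] [-0.01071298 -0.00406502 -0.99993435] 1.741508541138831 13.219467988125448 [-8.3689536  -2.24642009  8.01588132]
jig xy -32.90157729041534 45.300343466930165
```

View pics/w8z.png

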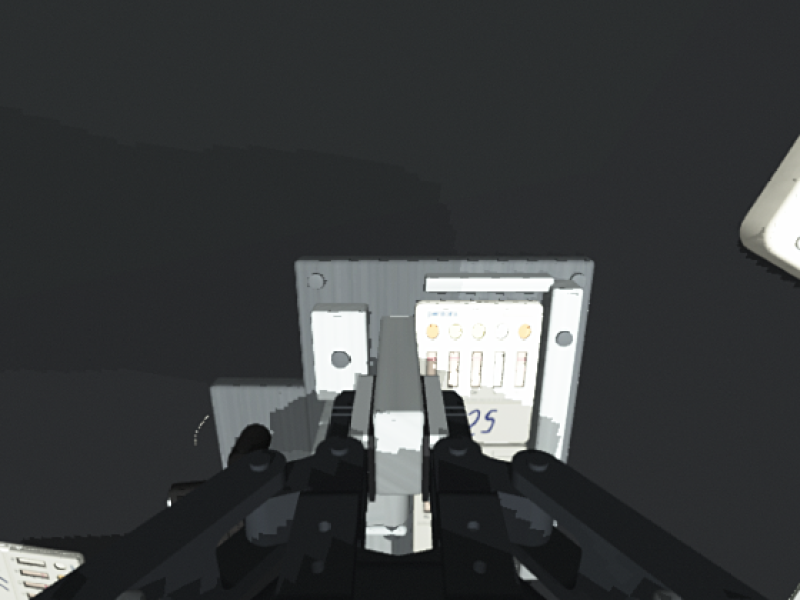

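View pics/w8j.png

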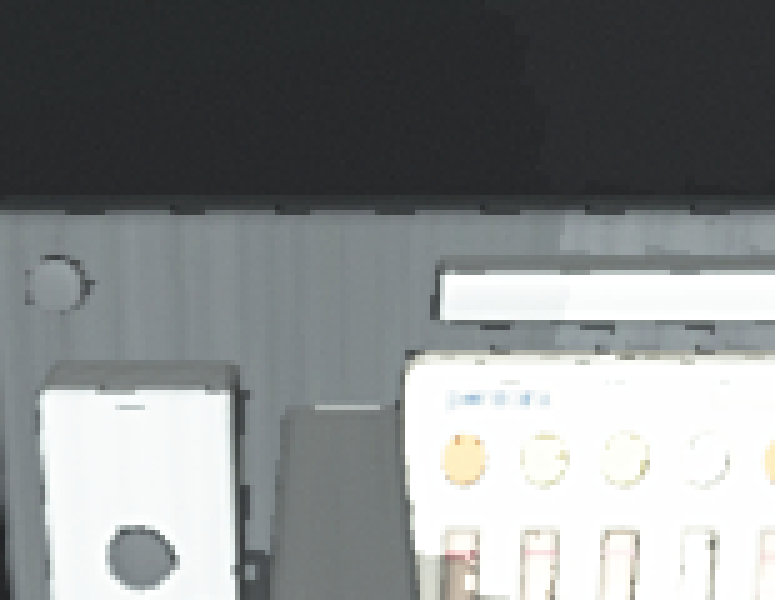

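Emit:
send_rows:
  targets:
    - [0, 0, 0, 0.15, 0, -0.011, 0]
    - [0, 0.1, 0.017, 0.05, 0, 0, 0]
    - [0, 0.2, 0.034, 0, 0, 0, 0]

```text
time_s: 15.58
eef_pos: [547.6, 32.3, 52.4]
ee_rot: [0.644, 0.765, -0.004, -0.001]
force: [-9.2, -1.8, -0.3]
opening: 13.3
```

```bash
python3 look.py w9; python3 - <<'E'
from h import *
a=snap('scene','s9.png')[:,:,::-1]; cv2.imwrite('pics/s9z.png',cv2.resize(a[170:280,220:340],None,fx=5,fy=5,interpolation=3))
for i in range(4): snapshot('top')
s=robot.state();print(s['time_s'],s['eef_pos'],s['force'],s['qd'].round(4),s['opening'])
E
```

```text
15.575 [547.60548744  32.34542061  52.39377643] [-0.00634572 -0.00505451 -0.99996709] 1.7413607569280913 13.337345516112906 [-9.20156009 -1.75087444 -0.32135464]
jig xy -33.04552876684118 45.431318773253764
15.875 [547.59431193  32.34585604  52.26567119] [-6.70939875 -1.92425014 -0.73601218] [-0.0013 -0.0009 -0.0008  0.0007 -0.0007  0.0002] 12.93863435448523
```

View pics/s9z.png

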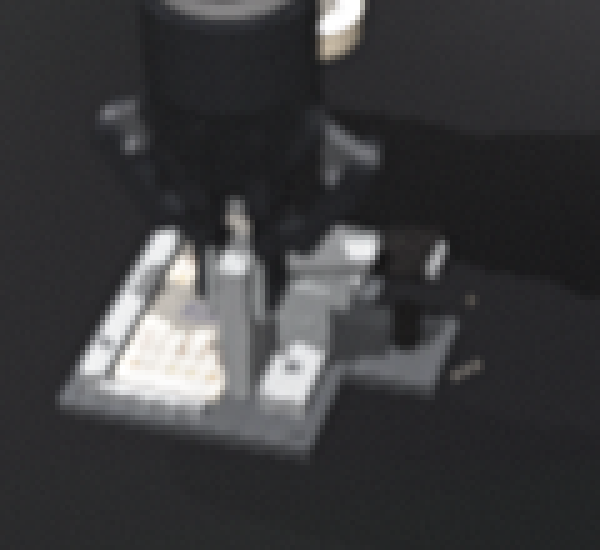

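View pics/w9z.png

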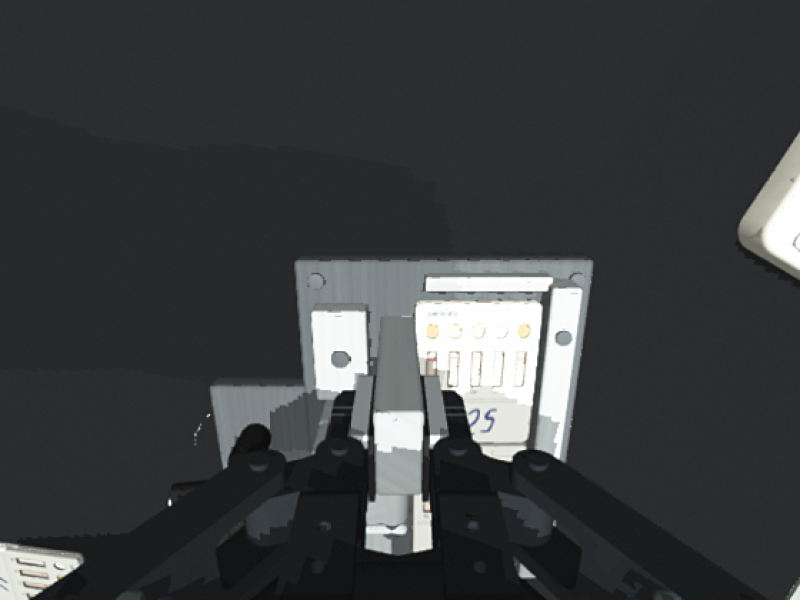

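View pics/w9j.png

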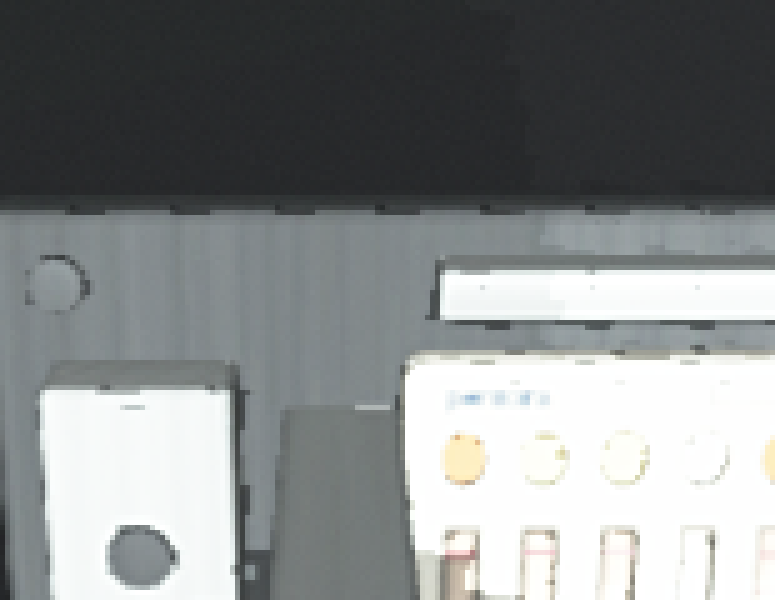

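Emit:
send_rows:
  targets:
    - [0, 0.2, 0.034, 0.02, 0, 0, 0]
    - [0, 0.35, 0.06, 0.02, 0, 0, 0]

```text
time_s: 16.12
eef_pos: [548.3, 32.4, 51.9]
ee_rot: [0.644, 0.765, -0.008, -0.004]
force: [-16.9, -3.5, 16.9]
opening: 13.1
```

```bash
python3 look.py w10; python3 - <<'E'
from h import *
for i in range(12):
    snapshot('top')
    if i%4==3: s=robot.state();print(s['time_s'],s['eef_pos'],s['force'],s['opening'])
E
```

```text
16.125 [548.30351773  32.431737    51.91973124] [-0.01570259 -0.00685325 -0.99985322] 1.7410770309272234 13.122570564779773 [-16.90200972  -3.53995139  16.91561259]
jig xy -32.342990909320775 45.397593932832784
16.375 [548.22587954  32.44237236  51.91266315] [-14.45476821  -3.52969     10.17117061] 13.362353726380418
16.575 [548.22123287  32.40784093  51.9071279 ] [-14.16228993  -2.76163636  10.23767998] 12.87218100160844
16.775 [548.21810403  32.43044981  51.92837976] [-13.48067578  -3.02381455   9.73703696] 13.294601371424228
```

View pics/w10z.png

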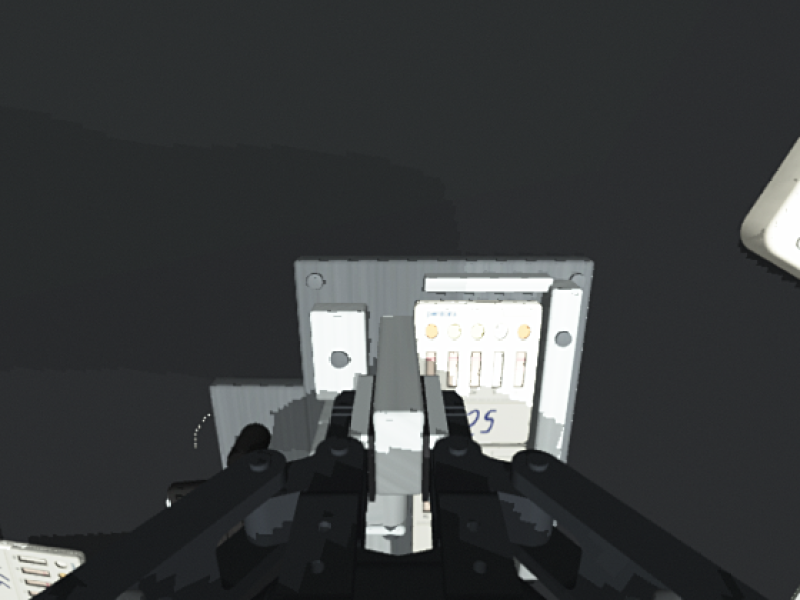

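```bash
python3 - <<'E'
from h import *
print(robot.close_job()); s=robot.state(); print(s['time_s'],s['force'],s['eef_pos'],s['opening'])
E
```

```text
the job is handed in; nothing more can be done
None
the job is handed in; nothing more can be done
```

I pressed the pedal to its stop and let it spring back. I then picked up the spacer across its 14 mm and lowered it into the gap at the shallow block (jig y +45). The job was handed in at about 17 s, with the spacer still gripped and pushing the plate against the fence.

Last checks before hand-in:
- **Pedal:** the force on the tool jumped to 58 N at z 44 mm, which I took as the stop. The arm hid the jig at that moment, but the next picture showed the plate at the fence and the pedal up.
- **Grip:** the finger opening reads about 13.2 mm on the 14 mm spacer.
- **Spacer position:** the centre is about 0.4 mm from the middle of the shallow block along the fence. The foot is on the bed and the tool is tilted about 0.017 rad.
- **Push:** about 13.5 N toward the fence, falling slowly from 14.5 N over 0.4 s. The foot also carries about 10 N on the bed, so the share on the plate is estimated at 7 N or more, not measured directly.
- **Plate:** before the final push the pictures put it within about 1 mm of flush and parallel to the fence.
- **Bystanders:** the arm touched none that I could see in the pictures I viewed.
- **Disagreements:** the jig's yaw came out between 0.167 and 0.183 rad in different views; I aligned the spacer to about 0.171.

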